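Clamp the key blank in its vise

ROBOT

A 6-joint arm with a two-finger parallel gripper is mounted at the origin on the work surface. World frame = base frame: x ahead of the robot, y to its left, z up, the work surface at z = 0. Lengths are in m, angles in rad, forces in N, time in s.
With the tool pointing down it reaches from about 0.3 to 0.775 m from the base axis. Payload 14.6 kg.
Tool frame: the origin (TCP) lies on the centre line of the jaws, within the pads' length; the fingertips stand ctrl.tcp_to_tips ahead of it and the grasp point (between the pads) lies 2 mm behind it (ctrl.tcp_to_tips is the distance from the TCP to the fingertips, in m); z points along the fingers, y is the line along which they close (so a half turn about z gives the same grasp; the last joint's range is limited). The gripper opens to 94 mm and grips with 3 to 60 N. Pads are 16 mm wide; open, the fingers measure 119 mm over their backs; the gripper's body (75 mm by 177 mm) begins 78 mm behind the grasp point.
Start: joints at [-1.225, 0.3, 1.521, -0, 1.321, -0.067], TCP at [0.221, -0.504, 0.222] pointing down, gripper open.
Joint ranges: [-3.03, 3.03], [-0.79, 2.21], [0.23, 2.52], [-1.04, 4.18], [0, 3.07], [-2.55, 2.55]. Speed limits (rad/s): [2.22, 2.22, 2.57, 3.14, 3.14, 3.14].

INTERFACE

Orientations are given as [roll, pitch, yaw] about the fixed x, y, z axes, in that order (R = Rz(yaw) Ry(pitch) Rx(roll)).
In Python, from station import telemetry, viewer, hand_in, ctrl gives the robot as it stands.
- The arm moves only by the tool step_arm, never from a script. Its argument "plan" is a list of rows, each an object of numbers: "dx", "dy", "dz": the shift along the tool's x, y, z scaled (see below); "rx", "ry", "rz": the turn, a rotation vector about the tool's x, y, z scaled (see below); "claw": the closure, from 0 (fully open) to 1 (shut). In form: [{"dx": .., "dy": .., "dz": .., "rx": .., "ry": .., "rz": .., "claw": ..}, ...]. A call has 1 to 10 rows; each row shifts and turns the commanded pose from where the row before left it, along the tool's axes as they then stand; what a row does not reach is not made up. The controller multiplies each number of a shift by 0.1 m and each number of a turn by 90 degrees. A row lasts 1/10 s, in which the tool goes at most 50 mm and 8.59 degrees, less where a joint would pass 70% of its speed; a pose out of reach is approached as far as the arm can. A call with a number of a shift or a turn outside -1 to 1 is refused whole. A call with a gripper value outside its range is refused whole. The fingers move at their own pace and stop on an object; "grip_force" is the grip in N (left out, the last holds). Time passes only in rows, so rows that do not move let the fingers close. It gives the time, the measured TCP pose, the force, the opening and the grip force at its end, in the units of the state.
- telemetry.get_obs(): the state, without advancing time (a new reading comes with each control period).
- viewer.camera(name): name is "scene" or "top" or "wrist"; returns a dict with "img" (480x640x3 uint8, red, green, blue), "z_map" (480x640 float32, m along the optical axis (not along the pixel's ray), 0 where there is no reading), "fx", "fy", "cx", "cy" (pixels), "R" (3x3) and "t" (3): a world point X has camera coordinates R X + t; the wrist camera has in their place "tool_from_camera" (4x4, takes a point from camera to tool coordinates, whose origin is the TCP and whose axes are the flange's). Camera axes: x right, y down, z forward; pixel columns grow to the right and rows downward; lengths in m; the calibration is good to about 2 mm. A picture is of the moment at which its call begins: read the wrist's pose just before it.
- hand_in(): hands the job in; it is judged then, once.
Trained networks look in a picture, given as the dict that the camera call returned (one of the last four; its "shot" number tells which), for a name from the list of things; names that differ only in an ending like _2 or _b are one class to them, and where a whole thing is asked for, a point or a joint stands for the part that bears it (a point fixed in the world has none). Each returns a list of dicts, best first, with "score" (0 to 1); they miss things now and then, are a little off and sometimes report something else, mostly with a low value. They report only what shows in the picture. A call takes as long as a camera call. They do not tell look-alikes from the thing itself.
- viewer.recognise(target, picture): "rect" ([left, top, right, bottom] in pixels, round what is visible of it).
The state is a dict: "time_s": time; "qpos": joint angles; "joint_vel": joint speeds; "tau": joint torques, N m; "ee_pos": TCP position; "eef_rot": TCP orientation; "force": force on the tool from outside, world axes, zero at the start; "moment": the same for the moment, N m; "grip_width": finger opening in m; "grip_force": force on a finger pad.
Only numpy, scipy, OpenCV 4.12 (cv2) and the standard library are available. Lean on these libraries where they do the work, as an engineer would, in place of code of your own. Each camera call takes 0.05 s, during which the arm holds its last target. There are 200 camera calls.

TASK

One of the two key vises on the bench has a key blank lying on its bed. Clamp that blank: push that vise's sprung lever over towards the blank, past its over-centre point, until it snaps to the other stop and its foot sits down on the key. Leave the blank where it lies and do not disturb the lever of the empty vise.

Things in the scene. Friction and masses are not known exactly. Their poses are not given: they have to be found in the camera images.
- key_blank: Brass key blank, 3 mm thick, blade 8 x 53 mm, round bow 26 mm, loose on a red bed 32 mm above the table. Origin: under the blade, where the clamp's foot lands. z up; y along the blade, away from the bow; x level, the way to push the lever. Lever pivot: 55 mm along -x, 52 mm above the table, axis along y. The fixed vise's base (170 x 100 mm) spans x -115 to +55 mm; its cheeks are 66 mm high.
- clamp_grip (a point): Centre of the black paddle on the lever of the vise with the key: 100 mm from the pivot; paddle 36 mm wide (along the pivot axis), 16 thick, 65 long, its end 132 mm from the pivot. Start: leans 40 degrees away from the blade, end 153 mm above the table and 91 mm behind the pivot. Upright its end is 184 mm high. Thrown, it leans 40 degrees the other way, over the blade.
- clamp (a joint): Angle of that lever: 0 rad at the open stop (start), 0.70 rad upright, 1.396 rad (80 degrees) at the clamped stop. An over-centre spring pushes it back towards 0 below 0.70 rad and snaps it on to 1.396 rad beyond. The push needed at the lever's end is about 5 to 7 N at first and falls to nothing at upright.
- spare_grip (a point): Centre of the same paddle on the lever of the empty vise: an identical fixed vise without a key, its lever open like the first, to be left alone. The two vises stand side by side, their pivots at least 0.33 m apart.
There are look-alikes about, which are no part of the job. What is shaped like the key_blank but green is not meant.

How it is judged:
At the end, for the whole second after the job is handed in: The lever of the vise with the key rests at its clamped stop (within 10 degrees of it), the key blank lies still within 10 mm of where it started, and the empty vise's lever is where it was (grip within 30 mm) (value of joint clamp above 1.22 rad and velocity of joint clamp below 0.1 rad/s and distance of key_blank from where it was at the start of the episode below 0.01 m and linear speed of key_blank below 0.02 m/s and distance of spare_grip from where it was at the start of the episode below 0.03 m); the robot touches nothing.
It fails at once if the lever of the empty vise is pushed (its grip moves more than 30 mm) (distance of spare_grip from where it was at the start of the episode above 0.03 m).
It fails at once if the key blank is knocked more than 20 mm from its place (distance of key_blank from where it was at the start of the episode above 0.02 m).
It also fails if it takes over 29 s, if anything falls off the work surface, if the arm or the gripper's body presses on something with over 40 N, if the wrist force passes 120 N, or if a joint passes its speed limit or range.

## Working session

There is one attempt and no reset: what is moved stays moved. The work goes in short steps, Python scripts to look and compute and a tool call to move; the robot and the scene stay as the last step left them, time stands still between calls to the robot, and variables do not carry over. Pictures are saved under pics/ and viewed, at most 10 in all, crops included, and the job is handed in when it is done.

Besides the shell and the picture viewer there is one more tool, called after "Request:" as name(argument=value, ...), one argument or row to a line, values as JSON. step_arm: Moves the arm, as the interface text tells. Shifts and turns lie within -1 to 1; 1 stands for 0.1 m of shift or 90 degrees of turn. Its arguments: {"type":"object","properties":{"plan":{"type":"array"},"grip_force":{"type":"number"}},"required":["plan"]}

```bash
mkdir -p pics; python3 - <<'E'
from station import telemetry, viewer, ctrl
import cv2, numpy as np
o=telemetry.get_obs(); print(o['time_s'],o['ee_pos'],o['eef_rot'],o['grip_width'],ctrl.tcp_to_tips)
for n in ("top","scene"):
    p=viewer.camera(n); cv2.imwrite(f"pics/{n}0.png",p['img'][:,:,::-1]); np.savez(f"{n}0.npz",**{k:v for k,v in p.items()})
    for t in ("key_blank","clamp_grip","clamp"):
        for d in viewer.recognise(t,p)[:4]: print(n,t,d)
E
```

```text
0.0 [ 0.22054187 -0.50357197  0.22186472] [-3.14039244e+00 -6.47369001e-05  4.12777597e-01] 0.09392645116946141 0.017
top key_blank {'rect': [145.6, 236.4, 160.8, 273.5], 'score': 0.8}
top key_blank {'rect': [208.1, 243.5, 243.4, 253.1], 'score': 0.77}
top key_blank {'rect': [208.3, 176.7, 238.2, 204.3], 'score': 0.66}
top key_blank {'rect': [275.8, 217.0, 301.5, 248.0], 'score': 0.5}
top clamp_grip {'rect': [191.0, 257.3, 228.4, 323.5], 'score': 0.62}
top clamp {'rect': [193.7, 254.8, 228.1, 323.3], 'score': 0.77}
scene key_blank {'rect': [433.5, 332.4, 481.3, 361.0], 'score': 0.84}
scene key_blank {'rect': [349.3, 291.5, 386.0, 324.5], 'score': 0.83}
scene key_blank {'rect': [492.3, 261.3, 522.4, 292.2], 'score': 0.68}
scene key_blank {'rect': [411.7, 268.2, 456.3, 279.0], 'score': 0.65}
scene clamp_grip {'rect': [409.7, 168.5, 443.2, 247.4], 'score': 0.81}
scene clamp {'rect': [411.6, 168.4, 445.5, 250.3], 'score': 0.77}
```

View pics/top0.png

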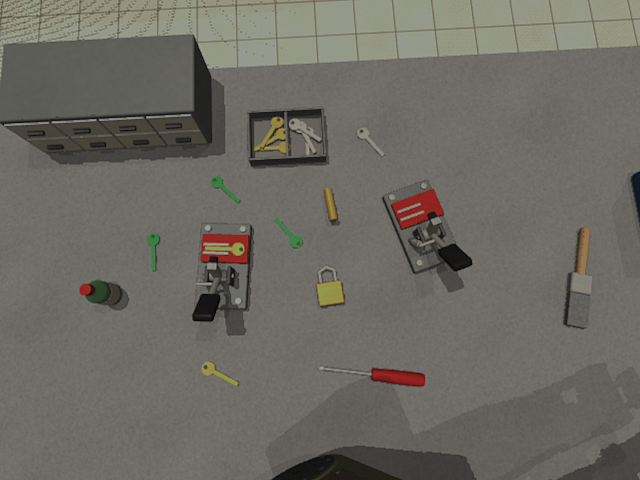

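View pics/scene0.png

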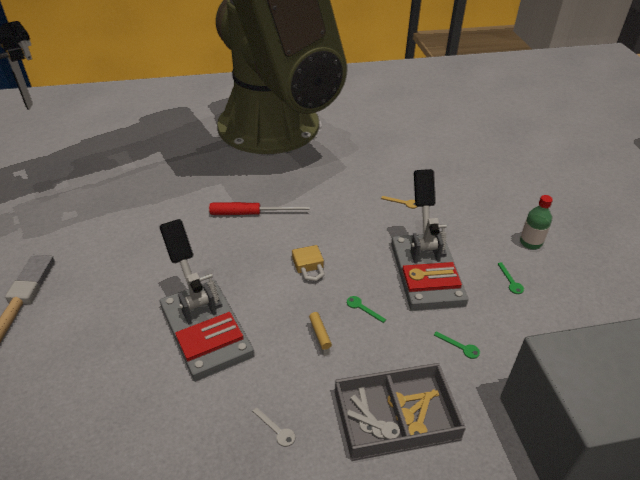

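The brass key on a vise bed is at top (225,249), scene (433,273). The other vise, at top (418,210), has only slots in its bed. The green keys at top (153,252), (224,188), (289,233) and the loose yellow key at (220,373) are look-alikes that don't lie on a bed. Next I'll confirm this in a crop and measure it.

```bash
cat > h.py <<'E'
import numpy as np
def cloud(d):
    z=d['z_map']; v,u=np.indices(z.shape)
    c=np.stack([(u-d['cx'])*z/d['fx'],(v-d['cy'])*z/d['fy'],z],-1)
    return (c-d['t'])@d['R']   # R^T(c-t)
E
python3 - <<'E'
from h import *
import cv2
for n,(l,t,r,b) in (("top",(185,215,260,330)),("scene",(380,160,475,315))):
    d=dict(np.load(n+'0.npz')); W=cloud(d); im=d['img'].astype(int)
    cv2.imwrite(f"pics/{n}_crop.png",cv2.resize(d['img'][t:b,l:r,::-1],None,fx=3.7,fy=3.7,interpolation=cv2.INTER_CUBIC))
    w=W[t:b,l:r].reshape(-1,3); c=im[t:b,l:r].reshape(-1,3); ok=d['z_map'][t:b,l:r].reshape(-1)>0
    R,G,B=c.T
    key=ok&(R>100)&(G>80)&(B<90)&(w[:,2]>.02)&(w[:,2]<.06)
    red=ok&(R>100)&(G<50)&(w[:,2]>.02)&(w[:,2]<.06)
    pad=ok&(R<45)&(w[:,2]>.09)
    base=ok&(w[:,2]>.012)&(w[:,2]<.05)
    for nm,m in (("key",key),("red",red),("pad",pad),("base",base)):
        q=w[m]; 
        if len(q)<5: print(nm,len(q));continue
        (cx,cy),(a,bb),ang=cv2.minAreaRect(q[:,:2].astype(np.float32))
        print(n,nm,len(q),"mean",q.mean(0).round(3),"rect",round(cx,3),round(cy,3),round(a,3),round(bb,3),round(ang,1),"z",q[:,2].min().round(3),q[:,2].max().round(3))
    if n=="top":
        k=w[key][:,:2]; k0=k.mean(0); dr=np.linalg.svd(k-k0)[2][0] if len(k)<2000 else 0; s=(k-k0)@dr; e=(k-k0)@[-dr[1],dr[0]]
        print(dr,s.min(),s.max(), "width lo/hi",np.ptp(e[s<s.min()+.02]),np.ptp(e[s>s.max()-.02]),k0+dr*s.min(),k0+dr*s.max())
E
```

```text
top key 314 mean [0.587 0.206 0.034] rect 0.594 0.213 0.094 0.05 87.4 z 0.021 0.041
top red 711 mean [0.587 0.207 0.033] rect 0.587 0.211 0.091 0.057 85.2 z 0.022 0.038
top pad 611 mean [0.472 0.222 0.137] rect 0.499 0.22 0.034 0.114 84.9 z 0.093 0.161
top base 3330 mean [0.561 0.209 0.027] rect 0.554 0.217 0.101 0.17 84.7 z 0.012 0.049
[-0.12998727 -0.99151566] -0.05486232387328554 0.036928089993692556 width lo/hi 0.051542464192542145 0.046374028086665804 [0.59452966 0.2602308 ] [0.58259807 0.16921916]
scene key 300 mean [0.583 0.209 0.034] rect 0.564 0.222 0.091 0.077 79.5 z 0.02 0.06
scene red 700 mean [0.592 0.207 0.031] rect 0.587 0.211 0.092 0.058 83.7 z 0.022 0.035
scene pad 772 mean [0.48  0.221 0.13 ] rect 0.502 0.222 0.034 0.114 88.0 z 0.091 0.157
scene base 3504 mean [0.578 0.209 0.026] rect 0.556 0.217 0.101 0.174 85.2 z 0.012 0.05
```

View pics/top_crop.png

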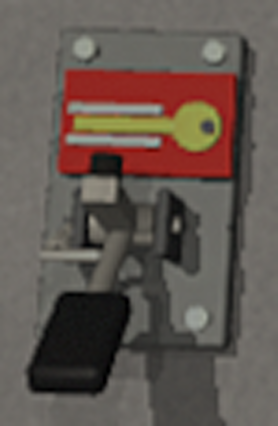

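The crop confirms it: the brass blank lies between the two slots on the left vise's bed, bow to the right (-y). The pivot is at about (0.530, 0.219) and the push direction is about (0.995, -0.095). I'll shut the gripper, align its yaw to -0.093 and swing over above the vises.

Request:
step_arm(
  plan=[
    {"dz": -0.08,"rz": 0.08,"claw": 1},
    {"dz": -0.08,"rz": 0.08,"claw": 1},
    {"dz": -0.08,"rz": 0.08,"claw": 1},
    {"dz": -0.08,"rz": 0.08,"claw": 1},
    {"dy": -0.2,"claw": 1},
    {"dy": -0.4,"claw": 1},
    {"dy": -0.4,"claw": 1},
    {"dy": -0.4,"claw": 1},
    {"dy": -0.4,"claw": 1},
    {"dy": -0.4,"claw": 1},
  ],
  grip_force=30,
)

```text
$.plan[0]: bad value
```

Request:
step_arm(
  plan=[
    {"dx": 0,"dy": 0,"dz": -0.08,"rx": 0,"ry": 0,"rz": 0.08,"claw": 1},
    {"dx": 0,"dy": 0,"dz": -0.08,"rx": 0,"ry": 0,"rz": 0.08,"claw": 1},
    {"dx": 0,"dy": 0,"dz": -0.08,"rx": 0,"ry": 0,"rz": 0.08,"claw": 1},
    {"dx": 0,"dy": 0,"dz": -0.08,"rx": 0,"ry": 0,"rz": 0.08,"claw": 1},
    {"dx": 0,"dy": -0.2,"dz": 0,"rx": 0,"ry": 0,"rz": 0,"claw": 1},
    {"dx": 0,"dy": -0.4,"dz": 0,"rx": 0,"ry": 0,"rz": 0,"claw": 1},
    {"dx": 0,"dy": -0.4,"dz": 0,"rx": 0,"ry": 0,"rz": 0,"claw": 1},
    {"dx": 0,"dy": -0.4,"dz": 0,"rx": 0,"ry": 0,"rz": 0,"claw": 1},
    {"dx": 0,"dy": -0.4,"dz": 0,"rx": 0,"ry": 0,"rz": 0,"claw": 1},
    {"dx": 0,"dy": -0.4,"dz": 0,"rx": 0,"ry": 0,"rz": 0,"claw": 1},
  ],
  grip_force=30,
)

```text
time_s: 1.4
ee_pos: [0.2402, -0.2831, 0.2544]
eef_rot: [3.141, -0.0, -0.09]
force: [0.3, 0.1, 0.6]
grip_width: 0.0175
grip_force: 0.0
```

Request:
step_arm(
  plan=[
    {"dx": 0.3,"dy": -0.25,"dz": 0,"rx": 0,"ry": 0,"rz": 0,"claw": 1},
    {"dx": 0.3,"dy": -0.25,"dz": 0,"rx": 0,"ry": 0,"rz": 0,"claw": 1},
    {"dx": 0.3,"dy": -0.25,"dz": 0,"rx": 0,"ry": 0,"rz": 0,"claw": 1},
    {"dx": 0.2,"dy": -0.3,"dz": 0,"rx": 0,"ry": 0,"rz": 0,"claw": 1},
    {"dx": 0,"dy": -0.4,"dz": 0,"rx": 0,"ry": 0,"rz": 0,"claw": 1},
    {"dx": 0,"dy": -0.4,"dz": 0,"rx": 0,"ry": 0,"rz": 0,"claw": 1},
    {"dx": 0,"dy": -0.4,"dz": 0,"rx": 0,"ry": 0,"rz": 0,"claw": 1},
    {"dx": 0,"dy": -0.4,"dz": 0,"rx": 0,"ry": 0,"rz": 0,"claw": 1},
    {"dx": 0,"dy": -0.4,"dz": 0,"rx": 0,"ry": 0,"rz": 0,"claw": 1},
    {"dx": 0,"dy": -0.4,"dz": 0,"rx": 0,"ry": 0,"rz": 0,"claw": 1},
  ],
  grip_force=30,
)

```text
time_s: 2.4
ee_pos: [0.3807, 0.0507, 0.2547]
eef_rot: [-3.141, -0.001, -0.09]
force: [1.1, -0.2, -0.7]
grip_width: 0.001
grip_force: 0.0
```

Request:
step_arm(
  plan=[
    {"dx": 0,"dy": -0.35,"dz": 0,"rx": 0,"ry": 0,"rz": 0,"claw": 1},
    {"dx": 0,"dy": -0.35,"dz": 0,"rx": 0,"ry": 0,"rz": 0,"claw": 1},
    {"dx": 0,"dy": -0.35,"dz": 0,"rx": 0,"ry": 0,"rz": 0,"claw": 1},
    {"dx": 0,"dy": -0.35,"dz": 0,"rx": 0,"ry": 0,"rz": 0,"claw": 1},
    {"dx": 0,"dy": -0.25,"dz": 0,"rx": 0,"ry": 0,"rz": 0,"claw": 1},
    {"dx": 0,"dy": 0,"dz": 0.25,"rx": 0,"ry": 0,"rz": 0,"claw": 1},
    {"dx": 0,"dy": 0,"dz": 0.25,"rx": 0,"ry": 0,"rz": 0,"claw": 1},
    {"dx": 0,"dy": 0,"dz": 0.25,"rx": 0,"ry": 0,"rz": 0,"claw": 1},
    {"dx": 0,"dy": 0,"dz": 0.25,"rx": 0,"ry": 0,"rz": 0,"claw": 1},
    {"dx": 0,"dy": 0,"dz": 0.05,"rx": 0,"ry": 0,"rz": 0,"claw": 1},
  ],
  grip_force=30,
)

```text
time_s: 3.4
ee_pos: [0.3947, 0.213, 0.1473]
eef_rot: [3.14, 0.003, -0.09]
force: [-1.1, -0.2, 0.0]
grip_width: 0.0005
grip_force: 0.0
```

Request:
step_arm(
  plan=[
    {"dx": 0,"dy": -0.19,"dz": 0,"rx": 0,"ry": 0,"rz": 0,"claw": 1},
    {"dx": 0,"dy": 0,"dz": 0,"rx": 0,"ry": 0,"rz": 0,"claw": 1},
  ],
  grip_force=30,
)

```text
time_s: 3.6
ee_pos: [0.3978, 0.2334, 0.1503]
eef_rot: [-3.141, -0.001, -0.089]
force: [-0.7, -0.2, -0.2]
grip_width: 0.0006
grip_force: 0.0
```

```bash
python3 - <<'E'
from station import telemetry, viewer
import cv2
o=telemetry.get_obs(); print(o['ee_pos'],o['force'],o['qpos'])
p=viewer.camera("scene"); cv2.imwrite("pics/s1.png",cv2.resize(p['img'][120:340,330:530,::-1],None,fx=2.5,fy=2.5))
E
```

```text
[0.39782784 0.2333992  0.15027662] [-0.70385676 -0.23258007 -0.19884528] [4.51044973e-01 1.80685459e-01 1.84819873e+00 1.83837929e-04
 1.11161870e+00 2.11076397e+00]
```

View pics/s1.png

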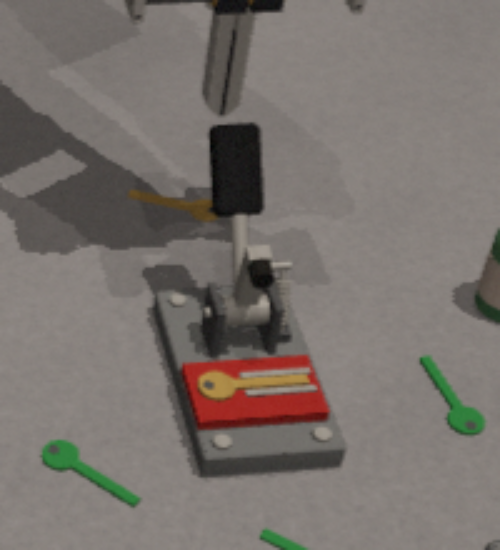

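The tip stands just behind the paddle's end, about in line with it. Pushing.

Request:
step_arm(
  plan=[
    {"dx": 0.15,"dy": 0,"dz": 0.05,"rx": 0,"ry": 0,"rz": 0,"claw": 1},
    {"dx": 0.15,"dy": 0,"dz": 0,"rx": 0,"ry": 0,"rz": 0,"claw": 1},
    {"dx": 0.15,"dy": 0,"dz": 0,"rx": 0,"ry": 0,"rz": 0,"claw": 1},
    {"dx": 0.1,"dy": 0,"dz": 0,"rx": 0,"ry": 0,"rz": 0,"claw": 1},
    {"dx": 0.1,"dy": 0,"dz": 0,"rx": 0,"ry": 0,"rz": 0,"claw": 1},
  ],
  grip_force=30,
)

```text
time_s: 4.15
ee_pos: [0.4622, 0.2261, 0.1454]
eef_rot: [-3.141, 0.001, -0.09]
force: [-5.3, 0.8, 3.9]
grip_width: 0.0004
grip_force: 2.9
```

Contact: about 5 N, as expected. Pushing on past upright.

Request:
step_arm(
  plan=[
    {"dx": 0.12,"dy": 0,"dz": 0,"rx": 0,"ry": 0,"rz": 0,"claw": 1},
    {"dx": 0.12,"dy": 0,"dz": 0,"rx": 0,"ry": 0,"rz": 0,"claw": 1},
    {"dx": 0.12,"dy": 0,"dz": 0,"rx": 0,"ry": 0,"rz": 0,"claw": 1},
    {"dx": 0.12,"dy": 0,"dz": 0,"rx": 0,"ry": 0,"rz": 0,"claw": 1},
    {"dx": 0.1,"dy": 0,"dz": 0,"rx": 0,"ry": 0,"rz": 0,"claw": 1},
    {"dx": 0.1,"dy": 0,"dz": 0,"rx": 0,"ry": 0,"rz": 0,"claw": 1},
    {"dx": 0.08,"dy": 0,"dz": 0,"rx": 0,"ry": 0,"rz": 0,"claw": 1},
    {"dx": 0,"dy": 0,"dz": 0,"rx": 0,"ry": 0,"rz": 0,"claw": 1},
  ],
  grip_force=30,
)

```text
time_s: 4.95
ee_pos: [0.5386, 0.2194, 0.1443]
eef_rot: [3.142, -0.0, -0.09]
force: [-0.0, -0.0, -0.0]
grip_width: 0.0003
grip_force: 0.0
```

```bash
python3 - <<'E'
from station import telemetry, viewer
import cv2
o=telemetry.get_obs(); print(o['ee_pos'],o['force'])
p=viewer.camera("scene"); cv2.imwrite("pics/s2.png",cv2.resize(p['img'][120:340,330:530,::-1],None,fx=2.5,fy=2.5))
E
```

```text
[0.53863194 0.21942012 0.14427098] [-0.0366648  -0.01341872 -0.03847209]
```

View pics/s2.png

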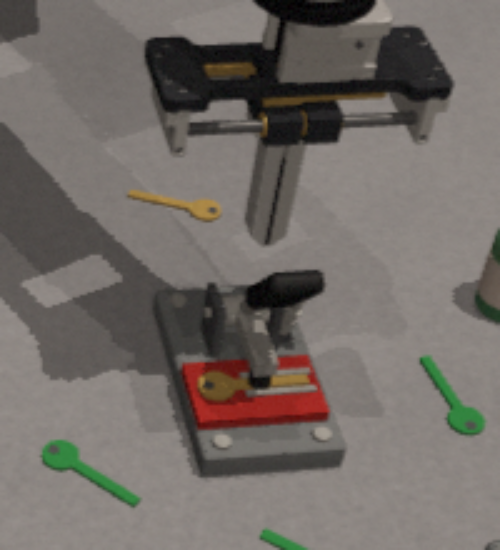

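The lever has snapped over: its paddle is at crop (287,287) and its foot at (262,378) is on the key. Backing off.

Request:
step_arm(
  plan=[
    {"dx": -0.2,"dy": 0,"dz": 0,"rx": 0,"ry": 0,"rz": 0,"claw": 1},
    {"dx": -0.3,"dy": 0,"dz": -0.1,"rx": 0,"ry": 0,"rz": 0,"claw": 1},
    {"dx": -0.3,"dy": 0,"dz": -0.3,"rx": 0,"ry": 0,"rz": 0,"claw": 1},
    {"dx": -0.3,"dy": 0,"dz": -0.3,"rx": 0,"ry": 0,"rz": 0,"claw": 1},
    {"dx": 0,"dy": 0,"dz": -0.3,"rx": 0,"ry": 0,"rz": 0,"claw": 1},
    {"dx": 0,"dy": 0,"dz": 0,"rx": 0,"ry": 0,"rz": 0,"claw": 1},
    {"dx": 0,"dy": 0,"dz": 0,"rx": 0,"ry": 0,"rz": 0,"claw": 1},
    {"dx": 0,"dy": 0,"dz": 0,"rx": 0,"ry": 0,"rz": 0,"claw": 1},
  ],
  grip_force=30,
)

```text
time_s: 5.8
ee_pos: [0.428, 0.2293, 0.2433]
eef_rot: [3.141, 0.002, -0.09]
force: [0.1, -0.3, -0.0]
grip_width: 0.0006
grip_force: 0.0
```

```bash
python3 - <<'E'
from station import telemetry, viewer
import cv2
o=telemetry.get_obs(); print(o['ee_pos'],o['force'])
p=viewer.camera("scene"); cv2.imwrite("pics/s3.png",p['img'][:,:,::-1])
E
```

```text
[0.427963   0.22934718 0.24331083] [ 0.07061663 -0.29179905 -0.04204992]
```

View pics/s3.png

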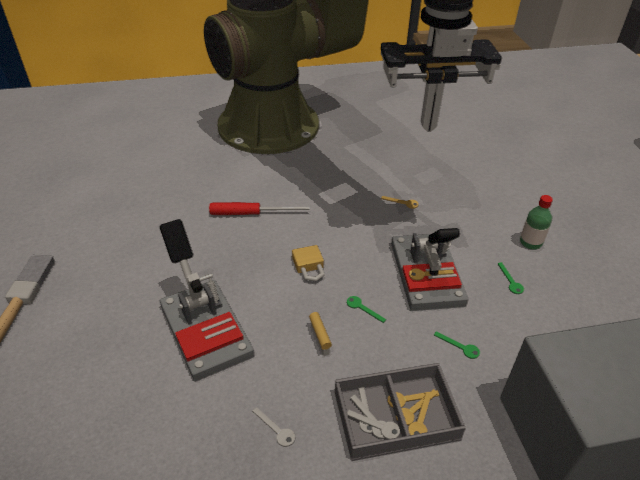

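The lever is clamped (paddle at (443,235)) with the key still in place at (430,273). The empty vise's lever at (176,241) hasn't moved, and the arm is clear.

```bash
python3 -c "
from station import hand_in
print(hand_in())"
```

```text
the job is handed in; nothing more can be done
None
```

The key blank is clamped and the job is handed in: the last picture shows the lever over at its clamped stop with its foot on the key, the blank in place, and the empty vise's lever unmoved; the hand-in call returned no verdict.

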